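# Lengthen the counter shelf by a leaf and put the spices on it

## Task

Lengthen the little counter shelf by its leaf: squeeze the spring pin of its back rail flush, pull the sliding half out until the pin snaps into the next hole, and slide the cork-topped leaf across the fixed half into the opening until it drops in flush. Now the notebook, too wide before, fits crosswise under the shelf: push it in until it meets the back stop. Then stand every spice jar upright on the leaf and the pepper mill on the fixed half, and leave the other things alone.

Things in the scene. Friction and masses are not known exactly. Their poses are not given: they have to be found in the camera images.
- shelf: light wood counter shelf, fixed to the worktop, yaw within 0.12. Origin on the worktop under the seam of its two halves; x to its back, y along it to the sliding half. Deck top at z = 65 mm, decks 12 mm thick, x = -67 to 67, trims to x = +-70. The fixed half spans y = -105 to 0, the sliding half y = 0 to 105 when closed
- sliding_half (a joint): travel (m) of the sliding half and its outer tube along the shelf's +y: 0 = closed, pin in the first hole (locked, 1 to 2 mm of play); 0.063 = pin in the next hole (again locked); end stop 0.078. Unlocked it slides with about 5 N and stays; up to 20 N while a hole's rim pushes the flush pin under
- pin (a joint): spring pin, m pressed in: 0 = out, 6 mm proud of the outer tube's front face (locks); 0.006 = flush with it (the tube can then be slid, its rim pushing the round pin under); about 0.009 while inside the tube; it snaps out by itself in the next hole. Spring 2.4 N at 0, 6 N when flush
- pin_home (a point): tip of the pin when out: 9 mm steel pin, round-ended, that points to the shelf's -x (front) through a round hole in the outer tube, 110 mm above the worktop. It stays with the fixed half, so after sliding it stands in the other hole
- tube_grip (a point): point on the axis of the outer rail tube at its first hole, moves with the sliding half. The tube: 22 mm square, along the shelf's y, centre 110 mm up, behind the decks (shelf x = 80 mm). Fingers from above on its front and back press the pin flush and grip the tube at once. A 16 mm post stands 30 mm farther in +y
- bay (a point): centre of the bay's floor: the opening between the halves once out at 0.063, 63 mm in the shelf's y (y = 0 to 63) and 134 mm in x. Ledges along its front and back carry the leaf, 12 mm below the deck top, so that it lies flush. The leaf must be within 3 mm in x to drop in
- back_stop (a point): middle of the back stop's front face (shelf x = 30 mm), 10 mm above the worktop: spine boards under both decks. Below the deck 43 mm are free; end panels, from x = -35 mm back, stand at shelf y = -81 to -69 and, once out, y = 132 to 144: 201 mm apart, only 138 mm when closed
- leaf: drop-in leaf, light wood board with a cork inlay, 128 x 58 x 12 mm, 0.16 kg, starts flat on the worktop on the left; origin at the centre of its underside, x along its length. In the bay its length lies along the shelf's x, either way round
- notebook: purple spiral notebook, 148 x 104 x 14 mm (cover block 146 mm in its x, -51 to 47 mm in its y, 11 mm thick), flat on the worktop, crosswise at the shelf's front, its back edge just under the deck; origin at the centre of its underside, its x within about 0.1 rad of the shelf's y, its -y side toward the back stop. Home, its origin is at x = -21 mm in the shelf's frame
- jar_a: spice jar, upright, 41 mm across, 105 mm tall, 0.11 kg; origin at the centre of its underside. Two or three of the four are present (None if absent)
- jar_b: spice jar, upright, 41 mm across, 105 mm tall, 0.11 kg; origin at the centre of its underside. Two or three of the four are present (None if absent)
- jar_c: spice jar, upright, 41 mm across, 105 mm tall, 0.11 kg; origin at the centre of its underside. Two or three of the four are present (None if absent)
- jar_d: spice jar, upright, 41 mm across, 105 mm tall, 0.11 kg; origin at the centre of its underside. Two or three of the four are present (None if absent)
- mill: wooden pepper mill, upright on the left, 0.18 kg, 58 mm across at its foot, 170 mm tall with its knob, its round head 48 mm across between 125 and 158 mm up; origin at the centre of its underside
- pot: small pot with a blue cap, 38 mm across, 71 mm tall, a bystander to be left alone; origin at the centre of its underside
- garlic: garlic bulb, 56 mm across, a bystander to be left alone; origin at its underside

How it is judged:
On the way, in this order (a step that is already met when the one before it is completed fails the run):
1. the sliding half is out at the next hole and the pin has snapped out (value of joint sliding_half between 0.06 and 0.066 m and value of joint pin below 0.0025 m), for 0.3 s.
2. the leaf lies flush in the bay (all of step 1 and x of leaf in the frame of shelf between -0.006 and 0.006 m and y of leaf in the frame of shelf between 0.027 and 0.036 m and z of leaf in the frame of shelf below 0.0565 m and angle between leaf's own z axis and vertical below 0.04 rad), for 0.3 s.
At the end, for the whole second after the job is handed in: Slide at 63 mm (+-3), pin out; leaf flat in the bay (centred within 6 mm, 4.5 mm along the shelf); notebook flat under the shelf, square within 0.12 rad, at most 12 mm short of its home against the stop; jars upright at rest with centres on the leaf, mill upright on the fixed half (all of step 2 and x of notebook in the frame of shelf between -0.033 and -0.008 m and y of notebook in the frame of shelf between -0.01 and 0.073 m and angle between the x axis of notebook and the y axis of shelf, either way round below 0.12 rad and height (world z) of notebook below 0.01 m and linear speed of each of notebook, mill, jar_a, jar_b, jar_c, jar_d below 0.02 m/s and x of mill in the frame of shelf between -0.065 and 0.065 m and y of mill in the frame of shelf between -0.1 and -0.005 m and z of mill in the frame of shelf between 0.061 and 0.07 m and angle between each of mill, jar_a, jar_b, jar_c, jar_d's own z axis and vertical below 0.08 rad and x of jar_a in the frame of leaf between -0.062 and 0.062 m and y of jar_a in the frame of leaf between -0.03 and 0.03 m and z of jar_a in the frame of leaf between 0.008 and 0.017 m and x of jar_b in the frame of leaf between -0.062 and 0.062 m and y of jar_b in the frame of leaf between -0.03 and 0.03 m and z of jar_b in the frame of leaf between 0.008 and 0.017 m and x of jar_c in the frame of leaf between -0.062 and 0.062 m and y of jar_c in the frame of leaf between -0.03 and 0.03 m and z of jar_c in the frame of leaf between 0.008 and 0.017 m and x of jar_d in the frame of leaf between -0.062 and 0.062 m and y of jar_d in the frame of leaf between -0.03 and 0.03 m and z of jar_d in the frame of leaf between 0.008 and 0.017 m); the robot touches nothing.
It fails at once if the blue-capped pot or the garlic is knocked away (more than 40 mm) (distance of any of pot, garlic from where it was at the start of the episode above 0.04 m).
Of jar_a, jar_b, jar_c, jar_d only 2 to 3 are there at a start; the rules pass over those that are not, and their reading is None.
At some moment in a run one of leaf, notebook may be knocked a few centimetres aside while the robot is not near it.
It also fails if it takes over 210 s, if anything falls off the work surface, if the arm or the gripper's body presses on something with over 40 N, if the wrist force passes 120 N, or if a joint passes its speed limit or range.

## Robot

A 7-joint arm with a two-finger parallel gripper is mounted at the origin on the work surface; the furniture and walls round the work are solid. World frame = base frame: x ahead of the robot, y to its left, z up, the work surface at z = 0. Lengths are in m, angles in rad, forces in N, time in s.
With the tool pointing down it reaches from about 0.425 to 0.875 m from the base axis. Payload 9.9 kg.
Tool frame: the origin (TCP) lies midway between the tips of the shut fingers; the grasp point (between the pads) lies 19 mm behind it; z points along the fingers, y is the line along which they close (so a half turn about z gives the same grasp; the last joint's range is limited). The gripper opens to 85 mm and grips with 20 to 120 N. Pads are 22 mm wide; open, the fingers measure 114 mm over their backs; the gripper's body (76 mm by 85 mm) begins 54 mm behind the grasp point. The pads swing forward as they close: fully open they stand 13 mm farther back than shut.
Start: joints at [-0.084, 0.576, 0.025, 1.437, -0.015, 1.129, -0.057], TCP at [0.675, 0, 0.231] pointing down, gripper open.
Joint ranges: [-2.76, 2.76], [-0.34, 2.15], [-1.52, 1.57], [0.19, 2.46], [-1.09, 4.23], [0.17, 1.99], [-2.82, 2.82]. Speed limits (rad/s): [2.22, 2.22, 3.01, 3.01, 3.14, 3.14, 3.14].

## Interface

Orientations are given as a rotation vector (axis times angle).
In Python, from plant import arm gives the robot as it stands.
- The arm moves only by the tool nudge_tcp, called after "Call:" as name(argument=value, ...) on one line, values as JSON. Schema: {"type":"object","properties":{"offsets":{"type":"array","items":{"type":"array","items":{"type":"array","items":{"type":"number"},"minItems":5,"maxItems":5},"minItems":1,"maxItems":10},"minItems":1,"maxItems":1},"squeeze":{"type":"number"},"only":{"type":"string"},"quiet":{"type":"boolean"},"lines":{"type":"string"}},"required":["offsets"],"additionalProperties":false}. offsets is a list that holds a single list of rows (three levels of brackets), with 1 to 10 rows, each of 5 numbers: dx, dy, dz in m, then a turn about the tool's z in rad, then the finger opening in m; each row is the pose to reach, as a shift and turn from the pose commanded when the call began, along the tool's axes at that moment; what a row does not reach only later rows make up. A row lasts 1/10 s, in which the tool goes at most 0.05 m and 0.15 rad, less where a joint would pass 70% of its speed; a pose out of reach is approached as far as the arm can. The fingers move at their own pace and stop on an object; squeeze is the grip in N (left out, the last holds). Time passes only in rows, so rows that do not move let the fingers close. The tool returns the time, the measured TCP pose, the force, the opening and the grip force at its end. only (a regular expression) keeps the lines of the reply that match it, lines (a string "A,B") keeps lines A to B, and quiet returns only ok. Input that does not fit is refused with a message, and nothing moves.
- arm.sense(): the state, without advancing time (a new reading comes with each control period).
- arm.get_image(name): name is "scene" or "side" or "wrist"; returns a dict with "pixels" (480x640x3 uint8, blue, green, red), "intrinsics" (3x3 intrinsics, pixels), "cam_to_world" (4x4, takes a point from camera to world coordinates). Camera axes: x right, y up, looking along -z (the intrinsics and any distortion apply to the point x, -y, -z); pixel columns grow to the right and rows downward; lengths in m; the calibration is good to about 2 mm. A picture is of the moment at which its call begins. There is no depth.
- arm.hand_in(): hands the job in; it is judged then, once.
The state is a dict: "t": time; "joint_pos": joint angles; "dq": joint speeds; "joint_torque": joint torques, N m; "tool_pos": TCP position; "eef_rot": TCP orientation; "ft_force": force on the tool from outside, world axes, zero at the start; "ft_torque": the same for the moment, N m; "gripper_width": finger opening in m; "grip_force": force on a finger pad.
Only numpy, scipy, OpenCV 4.12 (cv2) and the standard library are available. Lean on these libraries where they do the work, as an engineer would, in place of code of your own. Each camera call takes 0.05 s, during which the arm holds its last target. There are 200 camera calls.

## Working session

There is one attempt and no reset: what is moved stays moved. The work goes in short steps, Python scripts to look and compute and a tool call to move; the robot and the scene stay as the last step left them, time stands still between calls to the robot, and variables do not carry over. Pictures are saved under pics/ and viewed, at most 14 in all, crops included, and the job is handed in when it is done.

```bash
ls; mkdir -p pics; python3 - <<'E'
from plant import arm
import cv2,numpy as np
s=arm.sense();print(s['t'],s['tool_pos'],s['eef_rot'],s['gripper_width'])
for n in("scene","side","wrist"):
    d=arm.get_image(n);cv2.imwrite(f"pics/{n}0.png",d["pixels"]);np.savez(f"pics/{n}0.npz",**d)
    print(n,d["intrinsics"],d["cam_to_world"].round(3))
E
```

```text
pics
plant.py
0.0 [6.74548281e-01 1.33938968e-05 2.30450186e-01] [-2.22057839e+00 -2.22075173e+00  1.96131573e-03] 0.0853794807378524
scene [[539.19128483   0.         319.17471387]
 [  0.         539.19128483 246.151547  ]
 [  0.           0.           1.        ]] [[ 0.761  0.492 -0.422 -0.102]
 [-0.648  0.582 -0.491 -0.732]
 [ 0.004  0.647  0.762  1.261]
 [ 0.     0.     0.     1.   ]]
side [[527.14238089   0.         319.47454895]
 [  0.         527.14238089 242.92155397]
 [  0.           0.           1.        ]] [[ 0.938  0.234 -0.256  0.246]
 [-0.346  0.585 -0.733 -0.848]
 [-0.022  0.776  0.63   0.817]
 [ 0.     0.     0.     1.   ]]
wrist [[353.89506322   0.         319.65003312]
 [  0.         353.89506322 240.48953729]
 [  0.           0.           1.        ]] [[ 1.    -0.001  0.002  0.675]
 [ 0.001  0.956  0.292  0.073]
 [-0.002 -0.292  0.956  0.373]
 [ 0.     0.     0.     1.   ]]
```
Tool orientation: rotvec (-2.22,-2.22,0): rotation pi about (1,1,0)/√2: x_tool -> y world, y_tool -> x world, z_tool -> -z. So tool x = world +y, tool y = world +x. Fingers close along world x.

View pics/scene0.png

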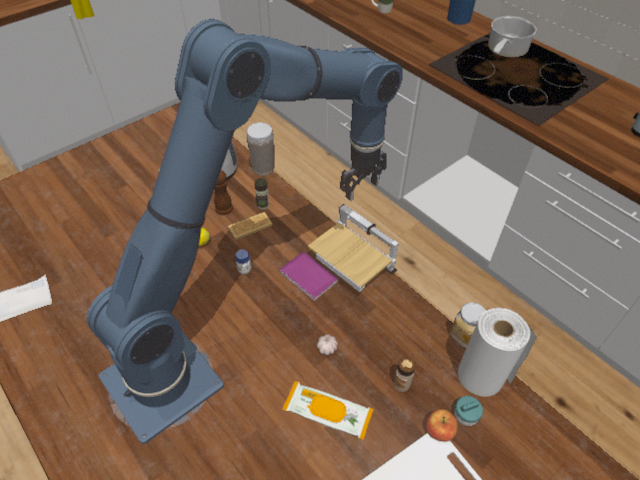

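View pics/side0.png

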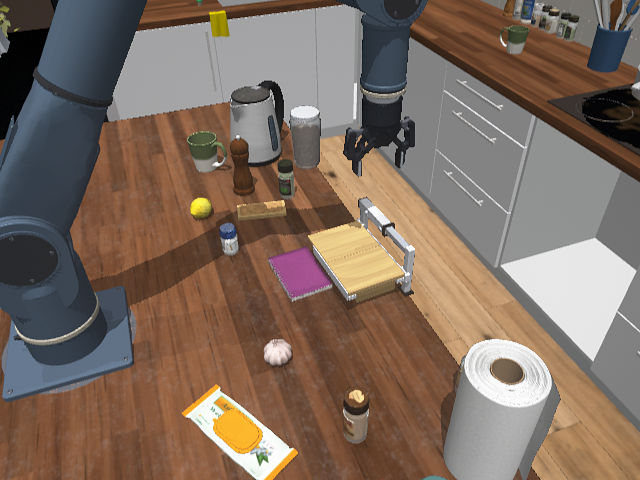

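View pics/wrist0.png

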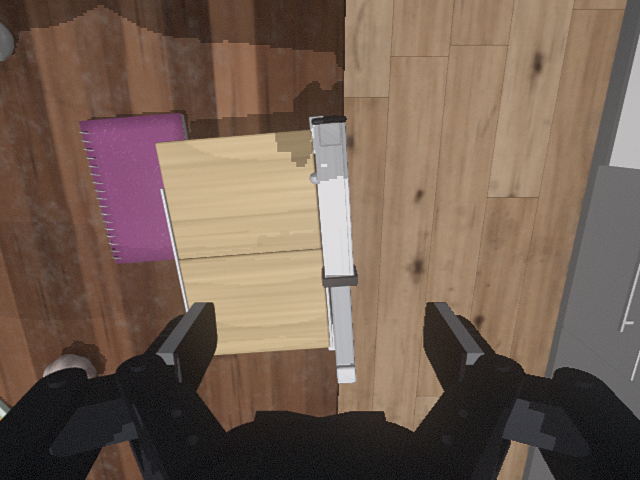

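```bash
cat > lib.py <<'E'
import numpy as np,cv2
from plant import arm
from scipy.spatial.transform import Rotation as R
def load(n): return dict(np.load(f"pics/{n}.npz"))
def snap(cam,name):
    d=arm.get_image(cam);cv2.imwrite(f"pics/{name}.png",d["pixels"]);np.savez(f"pics/{name}.npz",**d);return d
def ray(d,uv):
    K=d["intrinsics"];T=d["cam_to_world"]
    p=np.array([(uv[0]-K[0,2])/K[0,0],-(uv[1]-K[1,2])/K[1,1],-1.])
    v=T[:3,:3]@p;return T[:3,3],v/np.linalg.norm(v)
def plane(d,uv,z):
    o,v=ray(d,uv);return o+v*(z-o[2])/v[2]
def tri(*obs):
    A=np.zeros((3,3));b=np.zeros(3);L=[ray(d,uv) for d,uv in obs]
    for o,v in L:
        M=np.eye(3)-np.outer(v,v);A+=M;b+=M@o
    p=np.linalg.solve(A,b);e=max(np.linalg.norm((np.eye(3)-np.outer(v,v))@(p-o)) for o,v in L)
    return p.round(4),round(e*1e3,1)
def proj(d,p):
    T=d["cam_to_world"];K=d["intrinsics"];q=T[:3,:3].T@(np.asarray(p)-T[:3,3])
    return np.array([K[0,2]+K[0,0]*q[0]/-q[2],K[1,2]-K[1,1]*q[1]/-q[2]]).round(1)
def totool(p):  # world point -> tool-axes shift from present TCP
    s=arm.sense();return (R.from_rotvec(s["eef_rot"]).as_matrix().T@(np.asarray(p)-s["tool_pos"])).round(4)
def blobs(d,lo,hi,amin=60):
    m=cv2.inRange(cv2.cvtColor(d["pixels"],cv2.COLOR_BGR2HSV),lo,hi)
    m=cv2.morphologyEx(m,cv2.MORPH_OPEN,np.ones((3,3)))
    return sorted([c for c in cv2.findContours(m,0,2)[0] if cv2.contourArea(c)>amin],key=cv2.contourArea)[::-1]
E
python3 - <<'E'
from lib import *
w,s,c=load("wrist0"),load("side0"),load("scene0")
for n,u in dict(TL=(157,143),seamL=(180,258),seamR=(322,249),TR=(310,130),BR=(327,348)).items(): print(n,plane(w,u,.065).round(4))
print("pin z110",plane(w,(312,179),.110).round(4))
for n,d in(("w",w),("s",s),("c",c)):
    for k in blobs(d,(138,80,50),(165,255,255))[:1]:
        b=cv2.boxPoints(cv2.minAreaRect(k));print("nb",n,[plane(d,q,.011).round(3)[:2].tolist() for q in b])
for n,d in(("s",s),("c",c)):
    for k in blobs(d,(14,60,100),(30,200,255))[:5]: print("wood",n,cv2.minAreaRect(k))
# jar tops/bases by eye
print("jarG top",tri((s,(286,163)),(c,(260.5,182))),"base s",plane(s,(288,196),0),"c",plane(c,(262,206),0))
print("jarO top",tri((s,(355,396)),(c,(405.5,365))),"base s",plane(s,(356,438),0),"c",plane(c,(404,387),0))
print("pot top",tri((s,(228,227)),(c,(242.5,254))))
print("mill top",tri((s,(237,139)),(c,(221,177))),"head")
v=np.hstack([cv2.resize(c["pixels"][150:280,190:400],(660,408),interpolation=cv2.INTER_CUBIC)]);cv2.imwrite("pics/crop1.png",v)
E
```

```text
TL [0.538  0.0646 0.065 ]
seamL [ 0.5456 -0.0378  0.065 ]
seamR [ 0.6767 -0.0289  0.065 ]
TR [0.6665 0.0751 0.065 ]
BR [ 0.682  -0.1334  0.065 ]
pin z110 [0.669  0.0404 0.11  ]
nb w [[0.441, 0.084], [0.542, 0.092], [0.538, -0.056], [0.424, -0.066]]
nb s [[0.441, 0.078], [0.546, 0.123], [0.548, -0.051], [0.453, -0.084]]
nb c [[0.443, 0.079], [0.541, 0.111], [0.549, -0.052], [0.455, -0.077]]
wood s ((465.4474182128906, 322.10308837890625), (466.2177429199219, 104.9437026977539), 47.002532958984375)
wood s ((356.5600280761719, 257.0799865722656), (93.60000610351562, 56.79999923706055), 53.13010025024414)
wood s ((260.94061279296875, 209.9059600830078), (16.3186092376709, 48.45831298828125), 84.2894058227539)
wood s ((502.50006103515625, 369.5), (25.298219680786133, 24.033309936523438), 18.434947967529297)
wood s ((386.6792907714844, 241.9517059326172), (56.13874816894531, 11.211139678955078), 48.366458892822266)
wood c ((443.88037109375, 295.2388610839844), (532.9337158203125, 88.92928314208984), 37.09284210205078)
wood c ((23.499996185302734, 432.5), (46.99999237060547, 92.99998474121094), -0.0)
wood c ((249.42872619628906, 224.81288146972656), (17.933265686035156, 42.318946838378906), 69.14553833007812)
wood c ((8.5, 163.0), (32.0, 17.0), 90.0)
wood c ((462.83038330078125, 327.81951904296875), (21.029460906982422, 15.141212463378906), 32.735225677490234)
jarG top (array([0.5706, 0.3355, 0.1007]), np.float64(0.0)) base s [0.56779198 0.32905471 0.        ] c [0.56465429 0.33255228 0.        ]
jarO top (array([ 0.4529, -0.4017,  0.1086]), np.float64(0.4)) base s [ 0.45394901 -0.40967389  0.        ] c [ 0.45754291 -0.41075589  0.        ]
pot top (array([0.3689, 0.1514, 0.0743]), np.float64(0.1))
mill top (array([0.4493, 0.3519, 0.1856]), np.float64(3.3)) head
```

View pics/crop1.png

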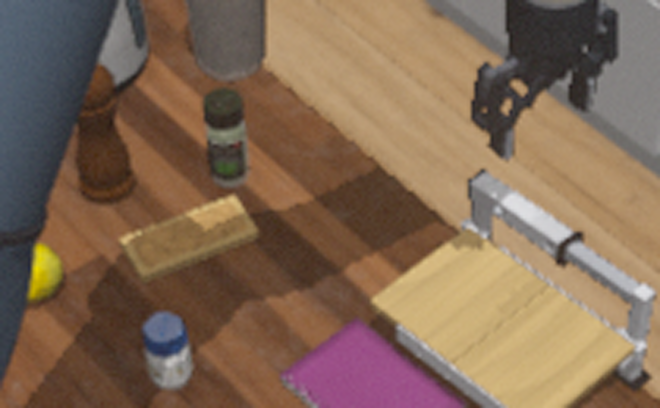

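The wrist picture shows the seam at (180,258)–(322,249) and the pin at (312,179). The crop shows the leaf, pot, mill and a green jar on the left. I get a shelf yaw of about 0.073, with the pin at shelf (0.063, 0.069), which matches the text. Next I move above the tube and measure again.

Call:
nudge_tcp(offsets=[[[0.02,0.006,0.02,-0.073,0.085],[0.041,0.011,0.05,-0.073,0.085],[0.041,0.011,0.05,-0.073,0.085]]], squeeze=40)

```text
t: 0.45
tool_pos: [0.6839, 0.0453, 0.1767]
eef_rot: [-2.129, -2.301, 0.005]
ft_force: [-0.7, 0.6, 0.0]
gripper_width: 0.085
grip_force: 0.0
```

```bash
python3 - <<'E'
from lib import *
w=load("wrist0");d=snap("wrist","w1")
O=np.array([.611,-.0333,0]);y=.073;Rm=np.array([[np.cos(y),-np.sin(y)],[np.sin(y),np.cos(y)]])
for n,p in dict(pin=(.063,.069,.11),sR=(.067,0,.065),TR=(.067,.105,.065),TL=(-.067,.105,.065)).items():
    q=np.r_[O[:2]+Rm@p[:2],p[2]];print(n,q.round(4),proj(w,q),proj(d,q))
cv2.imwrite("pics/w1c.png",d["pixels"])
E
```

```text
pin [0.6688 0.0401 0.11  ] [311.8 179.4] [295.6 261.2]
sR [ 0.6778 -0.0284  0.065 ] [323.2 248.5] [305.8 322.4]
TR [0.6702 0.0763 0.065 ] [314.4 128.5] [304.9 192.7]
TL [0.5365 0.0665 0.065 ] [154.9 140.6] [119.6 191.5]
```

View pics/w1.png

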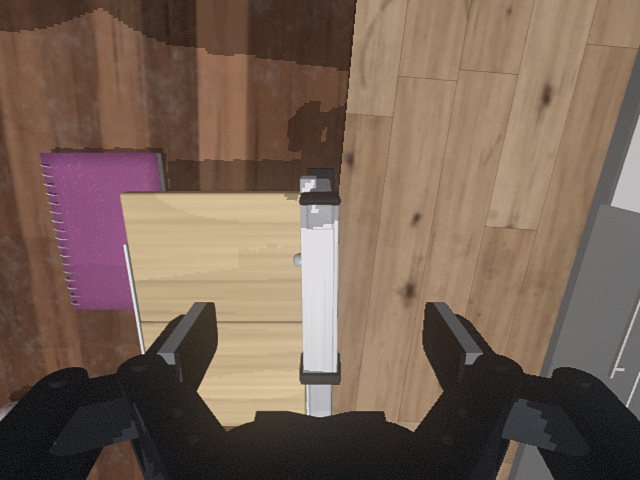

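The pin shows at (297,260), and my shelf model predicts (296,261), so the model holds. Next I descend on the tube.

Call:
nudge_tcp(offsets=[[[0,0,0.04,0,0.06],[0,0,0.08,0,0.06],[0,0,0.088,0,0.06],[0,0,0.088,0,0.06],[0,0,0.088,0,0.06]]])

```text
t: 1.0
tool_pos: [0.6873, 0.0405, 0.0955]
eef_rot: [2.138, 2.299, 0.003]
ft_force: [0.0, 0.1, 0.8]
gripper_width: 0.0597
grip_force: 0.0
```

```bash
python3 -c "
from lib import *;print(totool([.6857,.0413,.092]))"
```

```text
[ 0.0009 -0.0016  0.0035]
```

Call:
nudge_tcp(offsets=[[[0,-0.001,0.002,0,0.06],[0,-0.001,0.002,0,0.0],[0,-0.001,0.002,0,0],[0,-0.001,0.002,0,0],[0,-0.001,0.002,0,0],[0,-0.001,0.002,0,0],[0,-0.001,0.002,0,0],[0,-0.001,0.002,0,0]]], squeeze=60)

```text
t: 1.8
tool_pos: [0.6839, 0.0408, 0.0921]
eef_rot: [-2.138, -2.301, 0.002]
ft_force: [-6.7, -0.7, 8.8]
gripper_width: 0.0213
grip_force: 59.0
```

Width 21 mm means the pin is flush and the tube is gripped. Now I pull.

Call:
nudge_tcp(offsets=[[[0.008,-0.001,0.002,0,0],[0.018,-0.001,0.002,0,0],[0.028,-0.001,0.002,0,0],[0.038,-0.001,0.002,0,0],[0.048,-0.001,0.002,0,0],[0.056,-0.001,0.002,0,0],[0.062,-0.001,0.002,0,0],[0.063,-0.001,0.002,0,0],[0.064,-0.001,0.002,0,0],[0.064,-0.001,0.002,0,0]]], squeeze=80)

```text
t: 2.8
tool_pos: [0.679, 0.1036, 0.0919]
eef_rot: [2.14, 2.299, -0.001]
ft_force: [-10.1, -3.0, 22.0]
gripper_width: 0.0205
grip_force: 80.8
```

Call:
nudge_tcp(offsets=[[[0.003,0,0,0,0],[0.003,0,0,0,0],[0.003,0,0,0,0]]])

```text
t: 3.1
tool_pos: [0.6788, 0.1058, 0.0919]
eef_rot: [2.14, 2.298, -0.002]
ft_force: [-10.6, -4.7, 21.5]
gripper_width: 0.0208
grip_force: 80.8
```

Call:
nudge_tcp(offsets=[[[-0.003,0,0,0,0],[-0.003,0,0,0,0.05],[-0.003,0,0,0,0.06],[-0.003,0,-0.04,0,0.06],[-0.003,0,-0.09,0,0.06],[-0.003,0,-0.13,0,0.085],[-0.003,0,-0.13,0,0.085]]])

```text
t: 3.8
tool_pos: [0.6825, 0.1052, 0.2259]
eef_rot: [2.135, 2.296, 0.013]
ft_force: [1.3, 0.4, -0.8]
gripper_width: 0.0844
grip_force: 0.0
```

```bash
python3 - <<'E'
from lib import *
snap("wrist","w2")
E
```

```text
(no output)
```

View pics/w2.png

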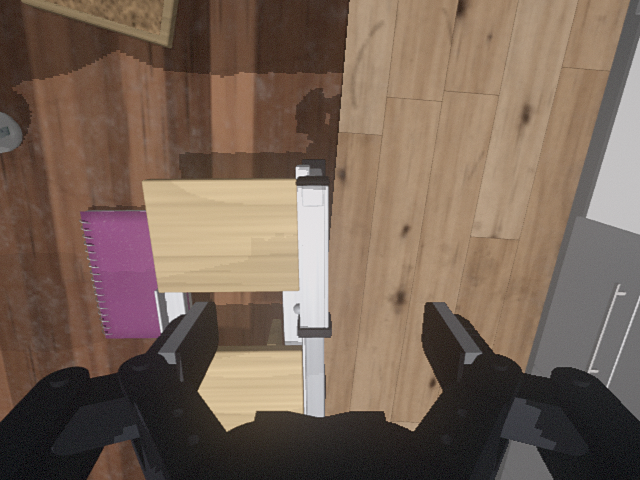

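The pin shows out at (297,310), the bay is open between rows 291 and 346, and the leaf is at the top left. Now I check the travel and locate the leaf.

```bash
python3 - <<'E'
from lib import *
d=load("w2");s,c=load("side0"),load("scene0")
a=plane(d,(158,291.5),.065);b=plane(d,(296,291.5),.065);e=plane(d,(215,346.5),.065);f=plane(d,(302,345),.065);print(a,b,e,f)
O=np.array([.611,-.0333]);y=.073;Rm=np.array([[np.cos(y),-np.sin(y)],[np.sin(y),np.cos(y)]])
for p in(a,b,e,f):print(Rm.T@(p[:2]-O))
for n,D in(("s",s),("c",c)):
    u=cv2.minAreaRect([k for k in blobs(D,(14,60,100),(30,200,255)) if abs(cv2.minAreaRect(k)[0][0]-255)<10][0])
    print(u,[plane(D,q,.012).round(3)[:2].tolist() for q in cv2.boxPoints(u)])
print("leaf corner",plane(d,(172,46),.012))
E
```

```text
[0.5391294  0.02611414 0.065     ] [0.66729744 0.03494738 0.065     ] [ 0.59121864 -0.02945366  0.065     ] [ 0.67628378 -0.02205827  0.065     ]
[-0.06734581  0.0644978 ]
[0.06112514 0.06395955]
[-0.01944814  0.00527885]
[0.06592982 0.0064503 ]
((260.94061279296875, 209.9059600830078), (16.3186092376709, 48.45831298828125), 84.2894058227539) [[0.422, 0.327], [0.549, 0.3], [0.53, 0.227], [0.409, 0.254]]
((249.42872619628906, 224.81288146972656), (17.933265686035156, 42.318946838378906), 69.14553833007812) [[0.426, 0.331], [0.56, 0.304], [0.532, 0.232], [0.401, 0.26]]
leaf corner [0.54179133 0.24288429 0.012     ]
```

Call:
nudge_tcp(offsets=[[[0.03,-0.035,-0.02,0,0.085],[0.06,-0.07,-0.04,0,0.085],[0.09,-0.105,-0.05,0,0.085],[0.12,-0.14,-0.05,0,0.085],[0.15,-0.17,-0.05,0,0.085],[0.169,-0.191,-0.05,0,0.085],[0.169,-0.191,-0.05,0,0.085],[0.169,-0.191,-0.05,0,0.085]]])

```text
t: 4.65
tool_pos: [0.4761, 0.2595, 0.2685]
eef_rot: [-2.137, -2.303, 0.002]
ft_force: [-0.3, 0.1, -0.5]
gripper_width: 0.0849
grip_force: 0.0
```

```bash
python3 - <<'E'
from lib import *
snap("wrist","w3");snap("scene","scene1")
E
```

```text
(no output)
```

View pics/w3.png

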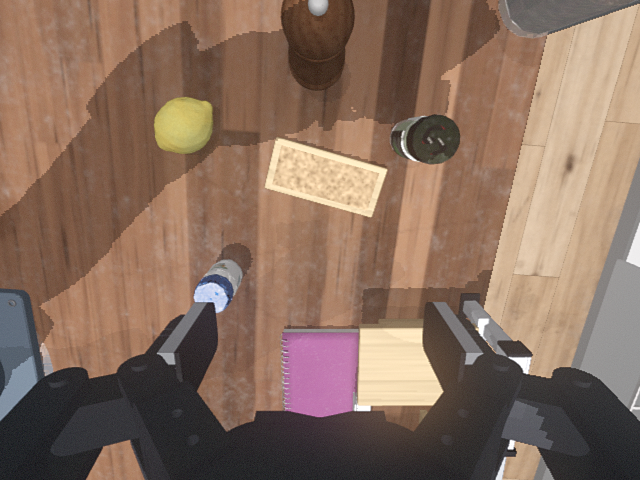

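View pics/scene1.png

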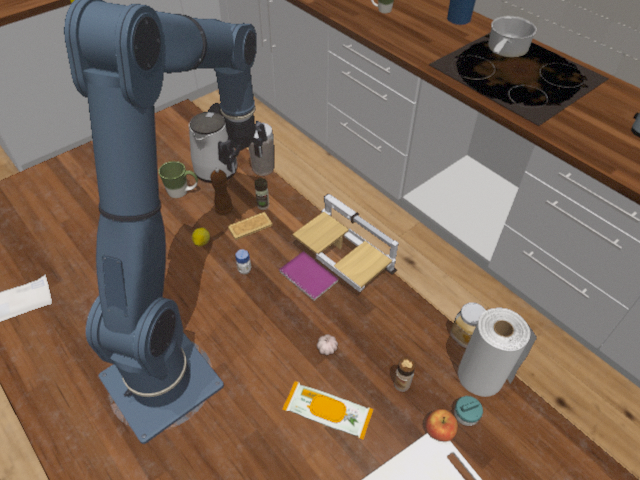

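Wrist view w3 shows the leaf corners at (277,139), (387,168), (372,216) and (265,187), the green jar's lid at (435,139), the mill at (318,20) and the pot at (215,290). Scene1 shows two jars, at (261,193) and (404,375).

```bash
python3 - <<'E'
from lib import *
d=load("w3");s=load("side0");c=load("scene1")
P=[plane(d,q,.012)[:2] for q in((277,139),(387,168),(372,216),(265,187))]
P=np.array(P);print(P.round(4));C=P.mean(0);l=(P[1]+P[2]-P[0]-P[3])/2;w=(P[0]+P[1]-P[2]-P[3])/2
print("leaf",C,np.linalg.norm(l),np.linalg.norm(w),np.arctan2(l[1],l[0]),np.arctan2(w[1],w[0])-np.pi/2)
k=[k for k in blobs(c,(14,60,100),(30,200,255)) if abs(cv2.minAreaRect(k)[0][0]-249)<10][0];print(cv2.minAreaRect(k)[0])
print("leaf tri",tri((d,P.mean(0)*0+np.array([325.25,177.5])),(c,(249.6,224))))
print("jarG",tri((d,(436,139)),(c,(260.7,182))),plane(d,(436,139),.105))
print("mill knob",tri((d,(318,4)),(c,(218.5,172))))
st=arm.sense();print(st["joint_pos"].round(2))
print("tool",totool([*C,.06]),st["tool_pos"])
print("teal",tri((s,(432,478)),(c,(468,404))))
E
```

```text
[[0.4248 0.3219]
 [0.5476 0.3002]
 [0.5375 0.2448]
 [0.4134 0.269 ]]
leaf [0.48084724 0.28398267] 0.1255320086610549 0.05523514046003044 -0.18369374228456864 -0.19604540078068422
(250.11599731445312, 225.30152893066406)
leaf tri (array([0.4808, 0.2843, 0.0115]), np.float64(0.7))
jarG (array([0.5692, 0.3341, 0.1019]), np.float64(1.1)) [0.56715003 0.3343554  0.105     ]
mill knob (array([0.4662, 0.4073, 0.1541]), np.float64(3.2))
[-0.57  0.35 -0.02  1.73  0.01  1.07 -0.52]
tool [0.0255 0.0056 0.2086] [0.47721324 0.25832758 0.26859185]
teal (array([ 0.5025, -0.5553,  0.0907]), np.float64(3.9))
```

Call:
nudge_tcp(offsets=[[[0.02,0.004,0,-0.15,0.085],[0.0255,0.0056,0,-0.3,0.085],[0.0255,0.0056,0,-0.45,0.085],[0.0255,0.0056,0,-0.6,0.085],[0.0255,0.0056,0.03,-0.75,0.085],[0.0255,0.0056,0.07,-0.9,0.085],[0.0255,0.0056,0.11,-1.05,0.085],[0.0255,0.0056,0.15,-1.2,0.085],[0.0255,0.0056,0.18,-1.31,0.085],[0.0255,0.0056,0.205,-1.31,0.085]]])

```text
t: 5.75
tool_pos: [0.4807, 0.2833, 0.0617]
eef_rot: [-0.292, -3.126, 0.002]
ft_force: [1.4, -0.2, -1.0]
gripper_width: 0.0851
grip_force: 0.0
```

Call:
nudge_tcp(offsets=[[[0,0,0,0,0.085],[0,0,0,0,0.085]]])

```text
t: 5.95
tool_pos: [0.4808, 0.2844, 0.0642]
eef_rot: [-0.298, -3.127, 0.001]
ft_force: [0.0, 0.2, 0.8]
gripper_width: 0.0849
grip_force: 0.0
```

```bash
python3 - <<'E'
from lib import *
st=arm.sense();R_=R.from_rotvec(st["eef_rot"]).as_matrix();print(np.arctan2(R_[1,1],R_[0,1]),st["joint_pos"].round(2))
print(totool([.4808,.284,.02]))
d=snap("wrist","w4");m=blobs(d,(14,60,100),(30,200,255))
E
```

```text
1.3810695292430484 [-0.43  0.62 -0.29  1.93  0.28  0.64  0.49]
[-0.0001 -0.0004  0.0442]
```

View pics/w4.png

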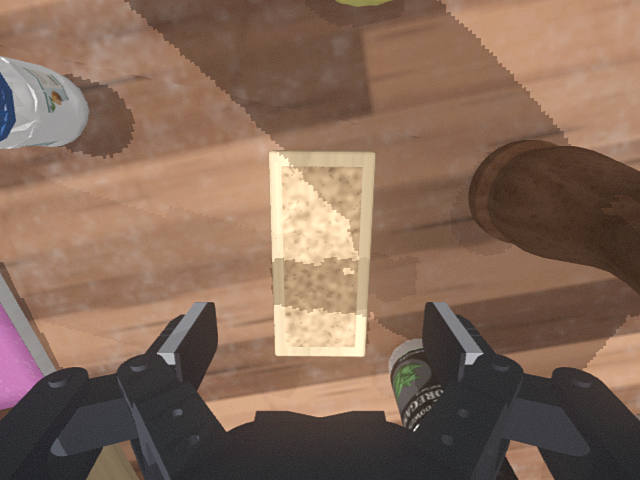

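The picture shows the leaf centred between the fingers (columns 270–372), with the jar clear at the lower right. I descend and feel for the table.

Call:
nudge_tcp(offsets=[[[0,0,0.03,0,0.067],[0,0,0.05,0,0.067],[0,0,0.058,0,0.067],[0,0,0.062,0,0.067],[0,0,0.062,0,0.067]]])

```text
t: 6.5
tool_pos: [0.4808, 0.2855, 0.0031]
eef_rot: [0.295, 3.127, 0.001]
ft_force: [-0.1, -0.5, -0.1]
gripper_width: 0.0667
grip_force: 0.0
```

Call:
nudge_tcp(offsets=[[[0,0,0.004,0,0.067],[0,0,0.004,0,0.067]]])

```text
t: 6.7
tool_pos: [0.4806, 0.2853, -0.0013]
eef_rot: [0.295, 3.127, 0.001]
ft_force: [-0.7, -0.4, 0.8]
gripper_width: 0.0666
grip_force: 0.0
```

Call:
nudge_tcp(offsets=[[[0,0,0.004,0,0.067],[0,0,0.004,0,0.067]]])

```text
t: 6.9
tool_pos: [0.4802, 0.285, -0.0059]
eef_rot: [-0.295, -3.128, 0.0]
ft_force: [-0.3, -0.4, 0.2]
gripper_width: 0.067
grip_force: 0.0
```

Call:
nudge_tcp(offsets=[[[0,0,0.002,0,0.067],[0,0,0.002,0,0.067]]])

```text
t: 7.1
tool_pos: [0.4803, 0.2852, -0.0068]
eef_rot: [0.294, 3.127, 0.0]
ft_force: [-2.6, -1.7, 13.8]
gripper_width: 0.0669
grip_force: 6.9
```

Call:
nudge_tcp(offsets=[[[0,0,0.002,0,0.067],[0,0,0.002,0,0.067]]])

```text
t: 7.3
tool_pos: [0.4804, 0.2852, -0.007]
eef_rot: [0.294, 3.126, 0.0]
ft_force: [-7.7, -5.5, 39.4]
gripper_width: 0.0672
grip_force: 19.8
```

Call:
nudge_tcp(offsets=[[[0,0,-0.01,0,0.067],[0,0,-0.01,0,0.067],[0,0,-0.01,0,0.05],[0,0,-0.01,0,0.05],[0,0,-0.01,0,0.05],[0,0,-0.01,0,0.05]]], squeeze=40)

```text
t: 7.9
tool_pos: [0.4805, 0.2853, 0.0006]
eef_rot: [0.295, 3.127, 0.0]
ft_force: [-2.8, -0.9, 13.5]
gripper_width: 0.0566
grip_force: 40.1
```

Call:
nudge_tcp(offsets=[[[0,0,-0.01,0,0.05],[0,0,-0.03,0,0.05],[0,0,-0.07,0,0.05],[0,0,-0.11,0,0.05],[0,0,-0.11,0,0.05],[0,0,-0.11,0,0.05]]])

```text
t: 8.5
tool_pos: [0.4805, 0.285, 0.1107]
eef_rot: [0.295, 3.127, 0.001]
ft_force: [0.0, 0.1, -1.8]
gripper_width: 0.0563
grip_force: 44.4
```

```bash
python3 - <<'E'
from lib import *
for n in("scene","side"): snap(n,n+"2")
snap("wrist","w5")
a,b=load("side2")["pixels"][130:260,200:400],load("w5")["pixels"]
cv2.imwrite("pics/m1.png",np.hstack([cv2.resize(a,(400,260)),cv2.resize(b,(347,260))]))
E
```

```text
(no output)
```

View pics/m1.png

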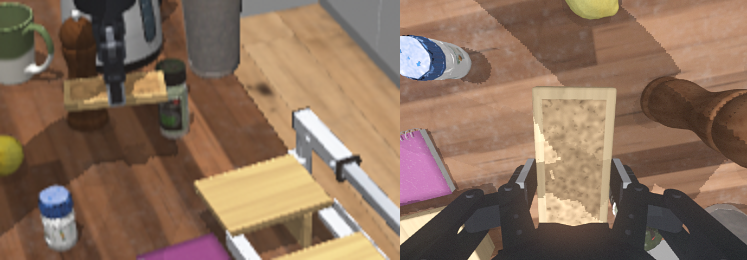

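The leaf is held square in the gripper. Now I carry it over the bay.

Call:
nudge_tcp(offsets=[[[-0.01,-0.02,-0.03,0,0.05],[-0.03,-0.05,-0.06,0,0.05],[-0.055,-0.085,-0.06,-0.08,0.05],[-0.085,-0.12,-0.06,-0.16,0.05],[-0.11,-0.155,-0.06,-0.24,0.05],[-0.135,-0.19,-0.06,-0.263,0.05],[-0.16,-0.225,-0.06,-0.263,0.05],[-0.18,-0.257,-0.04,-0.263,0.05],[-0.18,-0.257,-0.02,-0.263,0.05],[-0.18,-0.257,-0.01,-0.263,0.05]]])

```text
t: 9.65
tool_pos: [0.6076, -0.0025, 0.1169]
eef_rot: [0.114, -3.135, 0.0]
ft_force: [-0.1, 0.7, -1.9]
gripper_width: 0.0566
grip_force: 44.4
```

Call:
nudge_tcp(offsets=[[[0,0,0,0,0.05],[0,0,0.005,0,0.05]]])

```text
t: 9.85
tool_pos: [0.6093, 0.0008, 0.1157]
eef_rot: [-0.121, 3.139, 0.001]
ft_force: [-0.2, -0.2, -2.3]
gripper_width: 0.0566
grip_force: 44.4
```

```bash
python3 - <<'E'
from lib import *
st=arm.sense();R_=R.from_rotvec(st["eef_rot"]).as_matrix();print(np.arctan2(R_[1,1],R_[0,1])-np.pi/2,st["joint_pos"].round(2))
print(totool([.6087,-.0014,.09]))
snap("wrist","w6");snap("side","side6")
E
```

```text
0.07737171309266033 [ 0.16  0.62 -0.38  1.75  0.29  0.83  1.3 ]
[ 0.0008 -0.0021  0.0257]
```

View pics/w6.png

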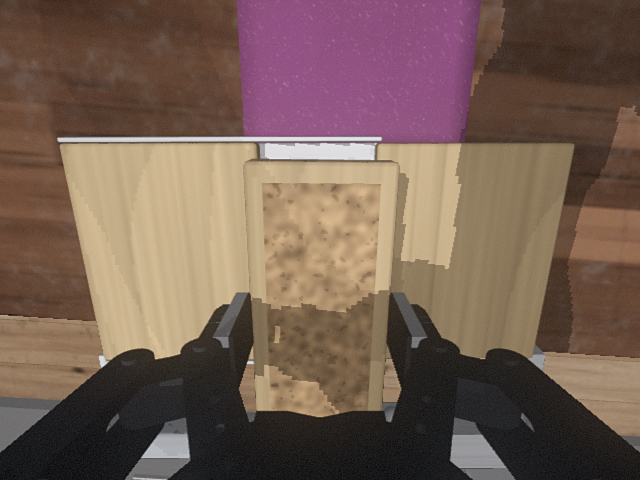

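w6 shows the leaf's front end at columns 245–398, row 162, over the bay with edges at columns 258 and 378. I work out the offset between them.

```bash
python3 - <<'E'
from lib import *
d=load("w6");L,Rr=plane(d,(258,145),.065),plane(d,(378,145),.065);print("bay front corners",L,Rr,(L+Rr)/2,np.linalg.norm(L-Rr))
from scipy.optimize import brentq
f=lambda z:np.linalg.norm(plane(d,(245,163),z)-plane(d,(398,163),z))-.058
z=brentq(f,.05,.25);a,b=plane(d,(245,163),z),plane(d,(398,163),z);print("leaf top z",z,a,b,(a+b)/2, np.arctan2(*(-(b-a)[:2])[[0,1]]))
e=plane(d,(60,144),.065),plane(d,(573,144),.065);print("deck front ends",e,np.linalg.norm(e[1]-e[0]),np.arctan2(-(e[1]-e[0])[0],(e[1]-e[0])[1]))
s=arm.sense();print(s["tool_pos"])
E
```

```text
bay front corners [ 0.54416383 -0.03801401  0.065     ] [0.53924039 0.02492686 0.065     ] [ 0.54170211 -0.00654358  0.065     ] 0.0631331412517389
leaf top z 0.12085307941746505 [ 0.54861445 -0.03351424  0.12085308] [0.54409117 0.02430911 0.12085308] [ 0.54635281 -0.00460256  0.12085308] 3.063525675371769
deck front ends (array([ 0.55177315, -0.14180274,  0.065     ]), array([0.5307422 , 0.12705566, 0.065     ])) 0.26967970445936973 0.0780641703771508
[6.09067982e-01 2.62598845e-04 1.15403548e-01]
```

Call:
nudge_tcp(offsets=[[[0.0012,-0.0017,0.01,0,0.05],[0.0012,-0.0017,0.025,0,0.05],[0.0012,-0.0017,0.034,0,0.05],[0.0012,-0.0017,0.038,0,0.05],[0.0012,-0.0017,0.038,0,0.05],[0.0012,-0.0017,0.038,0,0.05]]])

```text
t: 10.55
tool_pos: [0.6083, -0.0026, 0.0776]
eef_rot: [-0.118, 3.139, 0.0]
ft_force: [-0.3, -0.1, -2.2]
gripper_width: 0.0565
grip_force: 44.4
```

```bash
python3 -c "
from lib import *;print(totool([.6085,-.0014,.07]))"
```

```text
[-0.0003  0.0012  0.0076]
```

Call:
nudge_tcp(offsets=[[[0,0.001,0.004,0,0.05],[0,0.001,0.004,0,0.05]]])

```text
t: 10.75
tool_pos: [0.6079, -0.0016, 0.0732]
eef_rot: [-0.118, 3.139, 0.0]
ft_force: [0.8, -0.3, -1.9]
gripper_width: 0.0569
grip_force: 44.4
```

Call:
nudge_tcp(offsets=[[[0,0,0.004,0,0.05],[0,0,0.004,0,0.05]]])

```text
t: 10.95
tool_pos: [0.6077, -0.0018, 0.0689]
eef_rot: [0.118, -3.139, 0.0]
ft_force: [0.0, -0.9, -2.5]
gripper_width: 0.0567
grip_force: 44.4
```

Call:
nudge_tcp(offsets=[[[0,0,0.002,0,0.05],[0,0,0.002,0,0.05]]])

```text
t: 11.15
tool_pos: [0.6078, -0.0017, 0.0671]
eef_rot: [0.118, -3.139, -0.0]
ft_force: [0.0, -0.1, -2.3]
gripper_width: 0.0565
grip_force: 44.4
```

Call:
nudge_tcp(offsets=[[[0,0,0.002,0,0.05],[0,0,0.002,0,0.05]]])

```text
t: 11.35
tool_pos: [0.6079, -0.0017, 0.0651]
eef_rot: [0.118, -3.139, -0.0]
ft_force: [0.4, -0.8, -2.0]
gripper_width: 0.0563
grip_force: 44.4
```

Call:
nudge_tcp(offsets=[[[0,0,0.002,0,0.05],[0,0,0.002,0,0.05]]])

```text
t: 11.55
tool_pos: [0.6078, -0.0017, 0.063]
eef_rot: [0.118, -3.139, -0.0]
ft_force: [-0.5, 0.0, -1.4]
gripper_width: 0.0565
grip_force: 44.4
```

Call:
nudge_tcp(offsets=[[[0,0,0.002,0,0.05],[0,0,0.002,0,0.05]]])

```text
t: 11.75
tool_pos: [0.6079, -0.0017, 0.0611]
eef_rot: [0.118, -3.139, -0.0]
ft_force: [-0.2, 0.1, -2.0]
gripper_width: 0.0565
grip_force: 44.4
```

Call:
nudge_tcp(offsets=[[[0,0,0,0,0.066],[0,0,0,0,0.075],[0,0,0,0,0.075],[0,0,-0.03,0,0.085],[0,0,-0.08,0,0.085],[0,0,-0.13,0,0.085],[0,0,-0.13,0,0.085],[0,0,-0.13,0,0.085]]])

```text
t: 12.55
tool_pos: [0.6086, -0.0018, 0.1929]
eef_rot: [-0.118, 3.136, -0.0]
ft_force: [-0.7, -0.4, -0.5]
gripper_width: 0.0849
grip_force: 0.0
```

```bash
python3 - <<'E'
from lib import *
snap("wrist","w7");snap("side","side7")
E
```

```text
(no output)
```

View pics/w7.png

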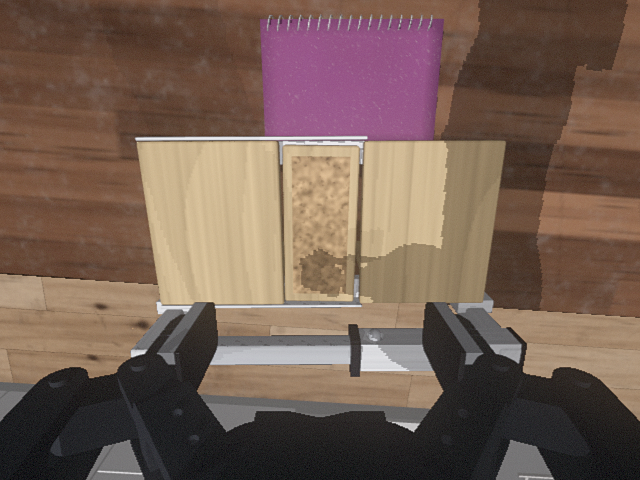

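w7 shows the leaf lying in the bay (columns 283–359, rows 145–302) and the notebook's spiral edge at row ~22, columns 262–442. Next I measure the leaf and the notebook.

```bash
cat >> lib.py <<'E'
O=np.array([.6113,-.0332]);YAW=.076;RS=np.array([[np.cos(YAW),-np.sin(YAW)],[np.sin(YAW),np.cos(YAW)]])
def sh(p): return (RS.T@(np.asarray(p)[:2]-O)).round(4)
def wo(p): return (O+RS@np.asarray(p)[:2]).round(4)
E
python3 - <<'E'
from lib import *
d=load("w7")
for q in((285,146),(359,146),(283,302),(356,302)): print("leaf",sh(plane(d,q,.065)))
for q in((281,141),(363,141),(137,141),(505,141)): print("deck",sh(plane(d,q,.065)))
for q in((262,28),(442,28),(435,138),(265,136)): print("nb",sh(plane(d,q,.011)))
for q in((262,20),(442,20)): print("spiral",sh(plane(d,q,.011)))
s=arm.sense();R_=R.from_rotvec(s["eef_rot"]).as_matrix();print(np.arctan2(R_[1,1],R_[0,1])-np.pi/2)
E
```

```text
leaf [-0.0647  0.0048]
leaf [-0.0647  0.0593]
leaf [ 0.0624 -0.0006]
leaf [0.0624 0.0609]
deck [-0.0683  0.002 ]
deck [-0.0682  0.0622]
deck [-0.0683 -0.1038]
deck [-0.0682  0.1663]
nb [-0.1549 -0.0163]
nb [-0.1548  0.1291]
nb [-0.0694  0.1316]
nb [-0.0712 -0.0177]
spiral [-0.1606 -0.016 ]
spiral [-0.1605  0.1286]
0.07512025088529217
```

The leaf is centred (-0.001, 0.031). The notebook is square, but its right edge at y ≈ 0.130 would brush the end panel at 0.132. So I first nudge it about 22 mm sideways with the shut fingers, then push it in.

Call:
nudge_tcp(offsets=[[[0.03,0.03,0,0,0.04],[0.06,0.065,0,0,0],[0.09,0.1,0,0,0],[0.107,0.1275,0,0,0],[0.107,0.1275,0.04,0,0],[0.107,0.1275,0.085,0,0],[0.107,0.1275,0.13,0,0],[0.107,0.1275,0.165,0,0],[0.107,0.1275,0.185,0,0],[0.107,0.1275,0.186,0,0]]])

```text
t: 13.65
tool_pos: [0.4891, 0.1169, 0.002]
eef_rot: [0.119, -3.133, 0.002]
ft_force: [-0.2, 0.1, 0.2]
gripper_width: 0.0001
grip_force: 0.0
```

```bash
python3 - <<'E'
from lib import *
s=arm.sense();print(s["tool_pos"],sh(s["tool_pos"]),s["ft_force"].round(1))
E
```

```text
[0.48908411 0.11687886 0.00197104] [-0.1105  0.1589] [-0.2  0.1  0.2]
```

Now I push in −y by about 35 mm and watch the force.

Call:
nudge_tcp(offsets=[[[0,-0.006,-0.002,0,0],[0,-0.012,-0.002,0,0],[0,-0.018,-0.002,0,0],[0,-0.024,-0.002,0,0],[0,-0.03,-0.002,0,0],[0,-0.035,-0.002,0,0],[0,-0.036,-0.002,0,0],[0,-0.036,-0.002,0,0],[0,-0.03,-0.002,0,0],[0,-0.02,-0.01,0,0]]])

```text
t: 14.65
tool_pos: [0.4924, 0.0974, 0.0148]
eef_rot: [0.117, -3.137, 0.001]
ft_force: [-1.3, 1.3, -0.4]
gripper_width: -0.0002
grip_force: 0.0
```

Call:
nudge_tcp(offsets=[[[0,0.02,-0.05,0,0.03],[0.03,0,-0.1,0,0.067],[0.06,-0.04,-0.1,0,0.067],[0.06,-0.08,-0.1,0,0.067],[0.06,-0.11,-0.1,0,0.067],[0.06,-0.11,-0.1,0,0.067]]])

```text
t: 15.25
tool_pos: [0.4413, -0.0201, 0.1159]
eef_rot: [-0.11, 3.14, -0.003]
ft_force: [0.7, 0.3, -0.6]
gripper_width: 0.0669
grip_force: 0.0
```

```bash
python3 - <<'E'
from lib import *
d=snap("wrist","w8")
k=blobs(d,(138,60,40),(168,255,255))[0];r=cv2.minAreaRect(k);print([sh(plane(d,q,.011)).tolist() for q in cv2.boxPoints(r)])
s=arm.sense();print(s["tool_pos"],sh(s["tool_pos"]))
E
```

```text
[[-0.1619, -0.0319], [-0.1626, 0.1149], [-0.0622, 0.1253], [-0.0612, -0.038]]
[ 0.44165605 -0.01778888  0.11585166] [-0.168   0.0282]
```

View pics/w8.png

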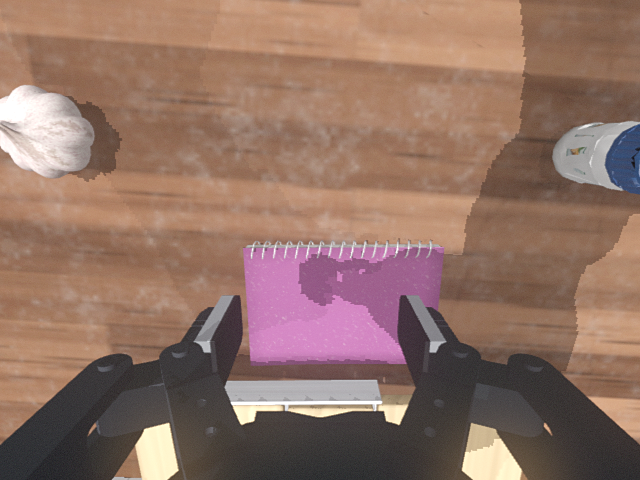

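w8 shows the notebook's spiral edge at row ~250, columns 245–443: it is square, centred at y ≈ 0.041, and has room at both panels. Now the push inward.

Call:
nudge_tcp(offsets=[[[0.013,0.012,0,0,0.067],[0.013,0.012,0.04,0,0.067],[0.013,0.012,0.08,0,0.067],[0.013,0.012,0.105,0,0.067],[0.013,0.012,0.114,0,0.067],[0.013,0.012,0.116,0,0.067],[0.013,0.012,0.116,0,0.067]]])

```text
t: 16.0
tool_pos: [0.4282, -0.0049, -0.0001]
eef_rot: [-0.12, 3.139, 0.0]
ft_force: [-1.2, -0.3, 0.4]
gripper_width: 0.0671
grip_force: 0.0
```

```bash
python3 - <<'E'
from lib import *
s=arm.sense();print(s["tool_pos"],sh(s["tool_pos"]),s["ft_force"].round(1))
E
```

```text
[ 4.28179289e-01 -4.92906202e-03 -1.40306256e-04] [-0.1804  0.0421] [-1.2 -0.3  0.4]
```

Call:
nudge_tcp(offsets=[[[-0.01,0,0,0,0.067],[-0.02,0,0,0,0.067],[-0.03,0,0,0,0.067],[-0.04,0,0,0,0.067],[-0.05,0,0,0,0.067],[-0.06,0,0,0,0.067],[-0.07,0,0,0,0.067],[-0.077,0,0,0,0.067],[-0.083,0,0,0,0.067],[-0.086,0,0,0,0.067]]])

```text
t: 17.0
tool_pos: [0.5141, 0.0008, -0.0008]
eef_rot: [-0.118, 3.139, 0.0]
ft_force: [-1.0, 1.0, 0.5]
gripper_width: 0.0668
grip_force: 0.6
```

Call:
nudge_tcp(offsets=[[[-0.005,0,0,0,0.067],[-0.005,0,0,0,0.067]]])

```text
t: 17.2
tool_pos: [0.5193, 0.0013, -0.0007]
eef_rot: [-0.118, 3.138, 0.0]
ft_force: [-0.8, 0.2, 0.0]
gripper_width: 0.0671
grip_force: 0.0
```

Call:
nudge_tcp(offsets=[[[-0.004,0,0,0,0.067],[-0.004,0,0,0,0.067]]])

```text
t: 17.4
tool_pos: [0.5222, 0.0013, -0.0008]
eef_rot: [0.118, -3.139, 0.0]
ft_force: [-2.3, -0.4, 0.5]
gripper_width: 0.0669
grip_force: 0.4
```

```bash
python3 -c "
from lib import *
s=arm.sense();print(sh(s['tool_pos']))"
```

```text
[-0.0862  0.0412]
```

Call:
nudge_tcp(offsets=[[[-0.003,0,0,0,0.067],[-0.003,0,0,0,0.067]]])

```text
t: 17.6
tool_pos: [0.5225, 0.0012, -0.001]
eef_rot: [0.117, -3.134, 0.002]
ft_force: [-10.7, -0.5, 6.6]
gripper_width: 0.0675
grip_force: 0.6
```

Call:
nudge_tcp(offsets=[[[-0.003,0,0,0,0.067],[-0.003,0,0,0,0.067]]])

```text
t: 17.8
tool_pos: [0.5225, 0.0011, -0.0012]
eef_rot: [0.117, -3.129, 0.003]
ft_force: [-20.8, 1.4, 14.9]
gripper_width: 0.0671
grip_force: 0.7
```

```bash
python3 -c "
from lib import *
s=arm.sense();print(sh(s['tool_pos']))
d=snap('wrist','w9')"
```

```text
[-0.086   0.0409]
```

View pics/w9.png

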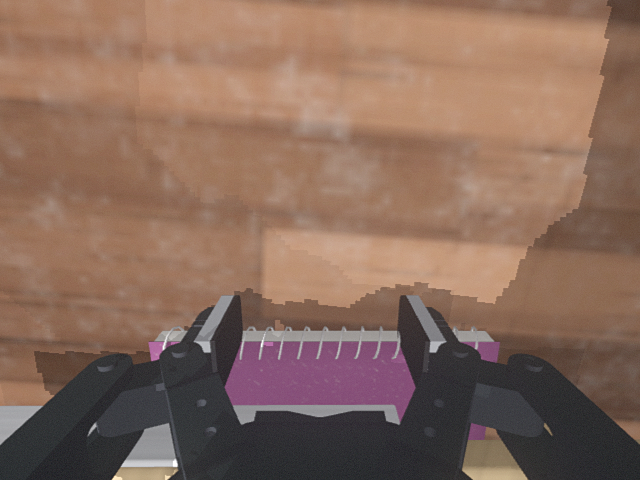

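```bash
python3 - <<'E'
from lib import *
d=load('w9')
for q in((155,345),(495,345),(160,332),(490,332)): print(sh(plane(d,q,.011)),sh(plane(d,q,.0)))
E
```

```text
[-0.0744 -0.0296] [-0.0673 -0.0355]
[-0.0746  0.1136] [-0.0675  0.1198]
[-0.0806 -0.0267] [-0.074  -0.0323]
[-0.0807  0.1107] [-0.0742  0.1166]
```

Call:
nudge_tcp(offsets=[[[0.02,0,0,0,0.067],[0.03,0,-0.02,0,0.085],[0.03,0,-0.06,0,0.085],[0.03,0.02,-0.1,0,0.085],[0.03,0.05,-0.14,0,0.085],[0.03,0.08,-0.18,0,0.085],[0.03,0.12,-0.22,0,0.085],[0.03,0.16,-0.25,0,0.085],[0.03,0.18,-0.27,0,0.085],[0.03,0.18,-0.27,0,0.085]]])

```text
t: 18.85
tool_pos: [0.4857, 0.1845, 0.273]
eef_rot: [-0.127, 3.132, 0.007]
ft_force: [0.5, -0.6, 0.2]
gripper_width: 0.085
grip_force: 0.0
```

```bash
python3 - <<'E'
from lib import *
d=snap("wrist","w10");s=arm.sense();print(sh(s["tool_pos"]),s["joint_pos"].round(2))
c,sd=snap("scene","scene10"),snap("side","side10")
cv2.imwrite("pics/m2.png",np.hstack([cv2.resize(d["pixels"],(480,360)),cv2.resize(sd["pixels"][120:320,180:420],(320,267))[:,:,:] if 0 else cv2.resize(sd["pixels"][120:330,190:376],(319,360))]))
E
```

```text
[-0.1092  0.2235] [-0.06  0.34 -0.53  1.78  0.19  1.08  0.99]
```

View pics/m2.png

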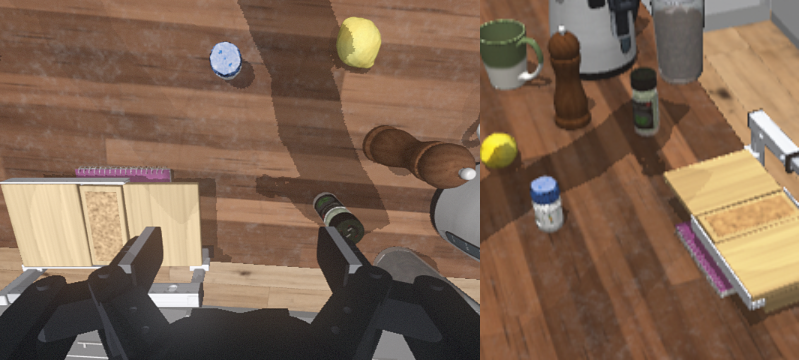

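m2 shows the notebook under the shelf with only its spiral edge out (rows 168–180). The green jar's lid is at full-size pixel (460,301) and the mill's knob at (623,232). I have now used up the picture allowance and overshot it by one, so from here I work on numbers only.

```bash
python3 - <<'E'
from lib import *
d,w3,w4,c=load("w10"),load("w3"),load("w4"),load("scene10")
print("spiral front",[sh(plane(d,q,.011)) for q in((102,226),(229,228))])
print("knob",tri((d,(623,232)),(w3,(318,4))),plane(d,(623,232),.168),plane(w3,(318,4),.168))
print("foot w4",plane(w4,(525,192),.0), "w10",plane(d,(511,193),0))
m=cv2.inRange(cv2.cvtColor(d["pixels"],cv2.COLOR_BGR2HSV),(0,0,0),(180,255,60))
print("jarG lid",tri((d,(460,301)),(w3,(436,139))),plane(d,(460,301),.105))
# dark lid blob in w3/w10
for D,ctr in((w3,(436,139)),(d,(460,301))):
    x,y=ctr;g=cv2.cvtColor(D["pixels"],cv2.COLOR_BGR2GRAY)[y-45:y+45,x-45:x+45];b=(g<50).astype(np.uint8)
    n,l,st,ce=cv2.connectedComponentsWithStats(b);i=1+st[1:,4].argmax();print(st[i],ce[i]+[x-45,y-45],plane(D,ce[i]+[x-45,y-45],.105))
print(totool([.568,.334,.2]))
E
```

```text
spiral front [array([-0.0746, -0.0296]), array([-0.0729,  0.1196])]
knob (array([0.464 , 0.4061, 0.1647]), np.float64(0.0)) [0.46336294 0.40311249 0.168     ] [0.46412603 0.40516413 0.168     ]
foot w4 [0.46314732 0.40881902 0.        ] w10 [0.46299412 0.40902777 0.        ]
jarG lid (array([0.5702, 0.3354, 0.0851]), np.float64(3.2)) [0.55739311 0.32634343 0.105     ]
[ 16  22  24  44 182] [413.26373626 135.37362637] [0.54790916 0.33579686 0.105     ]
[  8  46  38  44 983] [436.52390641 328.7965412 ] [0.5894704  0.30912646 0.105     ]
[-0.0944  0.1494  0.0685]
```

The notebook is home (origin x ≈ −0.021) and the mill is at (0.464, 0.407). Now the green jar.

Call:
nudge_tcp(offsets=[[[-0.025,0.037,0,0,0.085],[-0.05,0.075,0,0,0.085],[-0.075,0.115,0.02,0,0.085],[-0.094,0.149,0.05,0,0.085],[-0.094,0.149,0.09,0,0.085],[-0.094,0.149,0.13,0,0.085],[-0.094,0.149,0.17,0,0.085],[-0.094,0.149,0.205,0,0.085],[-0.094,0.149,0.215,0,0.085],[-0.094,0.149,0.215,0,0.085]]])

```text
t: 20.0
tool_pos: [0.5669, 0.3327, 0.0522]
eef_rot: [0.116, -3.136, 0.004]
ft_force: [0.7, -1.0, 0.6]
gripper_width: 0.0851
grip_force: 0.0
```

```bash
python3 - <<'E'
from lib import *
s=arm.sense();print(totool([.568,.334,.055]),s["joint_pos"].round(2))
E
```

```text
[-0.0011  0.0012 -0.0028] [-0.35  0.76 -0.44  1.66  0.41  0.82  0.68]
```

Call:
nudge_tcp(offsets=[[[0,0,0,0,0.03],[0,0,0,0,0.03],[0,0,0,0,0.03],[0,0,0,0,0.03],[0,0,0,0,0.03],[0,0,0,0,0.03],[0,0,-0.03,0,0.03],[0,0,-0.07,0,0.03],[0,0,-0.115,0,0.03],[0,0,-0.115,0,0.03]]], squeeze=30)

```text
t: 21.0
tool_pos: [0.57, 0.3372, 0.1765]
eef_rot: [-0.118, 3.13, 0.009]
ft_force: [0.6, 1.1, -0.6]
gripper_width: 0.0403
grip_force: 30.8
```

```bash
python3 - <<'E'
from lib import *
s=arm.sense();print(totool([*wo((.036,.031)),.16]),sh(s["tool_pos"]))
d=snap("wrist","w11");snap("side","side11")
E
```

```text
[-0.0492 -0.3415  0.0151] [-0.0131  0.3725]
```

Call:
nudge_tcp(offsets=[[[-0.006,-0.035,0,0,0.03],[-0.012,-0.08,0,0,0.03],[-0.018,-0.125,0,0,0.03],[-0.024,-0.17,0,0,0.03],[-0.03,-0.215,0,0,0.03],[-0.036,-0.26,0,0,0.03],[-0.043,-0.3,0,0,0.03],[-0.047,-0.33,0,0,0.03],[-0.048,-0.34,0,0,0.03],[-0.048,-0.34,0,0,0.03]]])

```text
t: 22.1
tool_pos: [0.6404, -0.0029, 0.1679]
eef_rot: [0.113, -3.137, 0.001]
ft_force: [0.1, -0.7, -1.7]
gripper_width: 0.0403
grip_force: 30.9
```

Call:
nudge_tcp(offsets=[[[0,0,0,0,0.03],[0,0,0,0,0.03]]])

```text
t: 22.3
tool_pos: [0.6405, 0.0017, 0.1691]
eef_rot: [0.123, -3.139, -0.002]
ft_force: [0.6, 0.1, -0.7]
gripper_width: 0.04
grip_force: 30.9
```

```bash
python3 - <<'E'
from lib import *
s=arm.sense();R_=R.from_rotvec(s["eef_rot"]).as_matrix();print(totool([*wo((.036,.031)),.119]),sh(s["tool_pos"]),R_[:,2],s["joint_pos"].round(2))
E
```

```text
[-0.0042 -0.0017  0.0501] [0.0318 0.0326] [-5.06682599e-04  1.07380391e-03 -9.99999295e-01] [ 0.22  0.61 -0.5   1.6   0.33  1.01  1.28]
```

Call:
nudge_tcp(offsets=[[[-0.003,-0.002,0.02,0,0.03],[-0.003,-0.002,0.04,0,0.03],[-0.003,-0.002,0.047,0,0.03],[-0.003,-0.002,0.048,0,0.03],[-0.003,-0.002,0.048,0,0.03]]])

```text
t: 22.8
tool_pos: [0.6442, -0.0015, 0.1217]
eef_rot: [-0.12, 3.139, 0.001]
ft_force: [-0.0, 0.2, -0.9]
gripper_width: 0.0397
grip_force: 31.0
```

Call:
nudge_tcp(offsets=[[[0,0,0.002,0,0.03],[0,0,0.002,0,0.03]]])

```text
t: 23.0
tool_pos: [0.6447, -0.002, 0.1203]
eef_rot: [-0.119, 3.138, 0.001]
ft_force: [-0.3, 1.9, 3.3]
gripper_width: 0.0397
grip_force: 31.1
```

Call:
nudge_tcp(offsets=[[[0,0,0.002,0,0.03],[0,0,0.002,0,0.03]]])

```text
t: 23.2
tool_pos: [0.645, -0.0019, 0.1202]
eef_rot: [-0.118, 3.136, -0.0]
ft_force: [-5.1, -0.2, 19.8]
gripper_width: 0.0398
grip_force: 32.8
```

Call:
nudge_tcp(offsets=[[[0,0,-0.003,0,0.03],[0,0,-0.003,0,0.06],[0,0,-0.003,0,0.065],[0,0,-0.003,0,0.065],[0,0,-0.04,0,0.065],[0,0,-0.08,0,0.065],[0,0,-0.12,0,0.065],[0,0,-0.15,0,0.085],[0,0,-0.15,0,0.085]]])

```text
t: 24.1
tool_pos: [0.6461, -0.0019, 0.2719]
eef_rot: [-0.118, 3.132, 0.001]
ft_force: [1.2, 1.0, -0.3]
gripper_width: 0.0851
grip_force: 0.0
```

```bash
python3 - <<'E'
from lib import *
c=load("scene1");s=load("side0")
print("towel base",plane(c,(483,388),0),plane(c,(460,378),0),plane(c,(503,385),0),"top",tri((c,(500,328)),(s,(507,371))))
print("garlic",plane(c,(327,345),.025),"teal",plane(c,(468,408),.06),"apple",plane(c,(442,425),.03),"canister",plane(c,(465,340),0),"leftcan",plane(c,(262,172),0))
print(totool([.453,-.36,.23]))
E
```

```text
towel base [ 0.60698661 -0.54101405  0.        ] [ 0.58409083 -0.48583734  0.        ] [ 0.65197213 -0.56852585  0.        ] top (array([ 0.6349, -0.5053,  0.2115]), np.float64(0.9))
garlic [ 0.37871243 -0.20581836  0.025     ] teal [ 0.50659963 -0.55914859  0.06      ] apple [ 0.44276715 -0.54229413  0.03      ] canister [ 6.80197852e-01 -4.22468398e-01  2.22044605e-16] leftcan [0.66316518 0.46576462 0.        ]
[ 0.2196 -0.3426  0.0403]
```

Call:
nudge_tcp(offsets=[[[0.022,-0.034,0,0,0.085],[0.047,-0.072,0,0,0.085],[0.072,-0.111,0,0,0.085],[0.097,-0.15,0,0,0.085],[0.122,-0.19,0,0,0.085],[0.147,-0.228,0,0,0.085],[0.172,-0.267,0,0,0.085],[0.197,-0.307,0,0,0.085],[0.219,-0.342,0.01,0,0.085],[0.219,-0.342,0.02,0,0.085]]])

```text
t: 25.1
tool_pos: [0.4469, -0.3665, 0.2457]
eef_rot: [0.103, -3.137, 0.003]
ft_force: [-0.7, -0.7, -0.2]
gripper_width: 0.0853
grip_force: 0.0
```

Call:
nudge_tcp(offsets=[[[0,0,0,0,0.085],[0,0,0,0,0.085]]])

```text
t: 25.3
tool_pos: [0.452, -0.3587, 0.2469]
eef_rot: [0.121, -3.139, -0.002]
ft_force: [-0.5, 0.2, 0.1]
gripper_width: 0.0849
grip_force: 0.0
```

```bash
python3 - <<'E'
from lib import *
d=snap("wrist","w12");s=arm.sense();print(s["tool_pos"],s["joint_pos"].round(2))
c=snap("scene","scene12");snap("side","side12")
print("pred",proj(d,(.456,-.402,.105)))
g=cv2.GaussianBlur(cv2.cvtColor(d["pixels"],cv2.COLOR_BGR2GRAY),(5,5),1)
for dp in(25,18):
    h=cv2.HoughCircles(g,cv2.HOUGH_GRADIENT,1,30,param1=100,param2=dp,minRadius=18,maxRadius=38);print(None if h is None else h[0][:6].round(0).tolist())
# same test on known jar G from w3
E
```

```text
[ 0.45240859 -0.35851713  0.24735181] [ 0.91  0.44 -0.48  1.67  0.23  1.09  2.01]
pred [268.4 227.1]
[[128.0, 254.0, 28.0], [134.0, 180.0, 34.0], [276.0, 220.0, 25.0], [292.0, 30.0, 23.0], [348.0, 30.0, 23.0]]
[[136.0, 180.0, 37.0], [128.0, 254.0, 28.0], [274.0, 218.0, 24.0], [352.0, 22.0, 36.0], [292.0, 32.0, 28.0], [190.0, 340.0, 27.0]]
```

```bash
python3 - <<'E'
from lib import *
d=load("w12");c,s=load("scene1"),load("side0")
print(plane(d,(275,219),.105),tri((d,(275,219)),(c,(405.5,365)),(s,(355,396))),tri((d,(275,219)),(c,(405.5,365))))
p=plane(d,(275,219),.105);print(np.linalg.norm(plane(d,(300,219),.105)-p))
print(totool([.453,-.399,.055]))
E
```

```text
[ 0.44868392 -0.39682463  0.105     ] (array([ 0.453 , -0.3987,  0.1033]), np.float64(4.1)) (array([ 0.4522, -0.3988,  0.1027]), np.float64(3.3))
0.020588341413016967
[ 0.0028 -0.0402  0.1927]
```

Call:
nudge_tcp(offsets=[[[0.003,-0.03,0,0,0.085],[0.003,-0.04,0.04,0,0.085],[0.003,-0.04,0.085,0,0.085],[0.003,-0.04,0.13,0,0.085],[0.003,-0.04,0.17,0,0.085],[0.003,-0.04,0.19,0,0.085],[0.003,-0.04,0.193,0,0.085],[0.003,-0.04,0.193,0,0.03],[0.003,-0.04,0.193,0,0.03],[0.003,-0.04,0.193,0,0.03]]])

```text
t: 26.45
tool_pos: [0.4524, -0.4006, 0.056]
eef_rot: [-0.118, 3.137, -0.003]
ft_force: [-0.2, -0.1, 0.8]
gripper_width: 0.0435
grip_force: 0.0
```

Call:
nudge_tcp(offsets=[[[0,0,0,0,0.03],[0,0,0,0,0.03],[0,0,0,0,0.03]]])

```text
t: 26.75
tool_pos: [0.4523, -0.4004, 0.0559]
eef_rot: [-0.118, 3.137, -0.002]
ft_force: [0.2, 1.7, 7.5]
gripper_width: 0.0403
grip_force: 30.0
```

Call:
nudge_tcp(offsets=[[[0,0,-0.03,0,0.03],[0,0,-0.07,0,0.03],[0,0,-0.12,0,0.03],[0,0,-0.12,0,0.03],[0,0,-0.12,0,0.03]]])

```text
t: 27.25
tool_pos: [0.4519, -0.4007, 0.1761]
eef_rot: [-0.117, 3.137, -0.004]
ft_force: [0.4, 0.0, -2.2]
gripper_width: 0.0403
grip_force: 30.7
```

```bash
python3 - <<'E'
from lib import *
print(totool([*wo((-.038,.031)),.176]))
E
```

```text
[-0.1484  0.3855 -0.0006]
```

Call:
nudge_tcp(offsets=[[[-0.012,0.03,0,0,0.03],[-0.028,0.073,0,0,0.03],[-0.044,0.116,0,0,0.03],[-0.06,0.159,0,0,0.03],[-0.077,0.202,0,0,0.03],[-0.094,0.245,0,0,0.03],[-0.111,0.288,0,0,0.03],[-0.128,0.331,0,0,0.03],[-0.142,0.37,0,0,0.03],[-0.148,0.385,0,0,0.03]]])

```text
t: 28.25
tool_pos: [0.57, 0.0003, 0.1733]
eef_rot: [0.127, -3.138, -0.004]
ft_force: [0.2, 0.5, -1.3]
gripper_width: 0.0405
grip_force: 30.7
```

Call:
nudge_tcp(offsets=[[[0,0,0,0,0.03],[0,0,0,0,0.03],[0,0,0,0,0.03]]])

```text
t: 28.55
tool_pos: [0.5694, -0.0073, 0.1736]
eef_rot: [0.114, -3.138, 0.002]
ft_force: [-0.1, -0.9, -0.8]
gripper_width: 0.0403
grip_force: 30.7
```

```bash
python3 - <<'E'
from lib import *
print(totool([*wo((-.038,.031)),.124]))
E
```

```text
[-0.0019  0.002   0.0496]
```

Call:
nudge_tcp(offsets=[[[-0.001,0.002,0.02,0,0.03],[-0.001,0.002,0.04,0,0.03],[-0.001,0.002,0.048,0,0.03],[-0.001,0.002,0.049,0,0.03],[-0.001,0.002,0.049,0,0.03]]])

```text
t: 29.05
tool_pos: [0.5711, -0.0037, 0.1256]
eef_rot: [-0.116, 3.139, -0.0]
ft_force: [-0.6, -0.1, -0.6]
gripper_width: 0.0401
grip_force: 30.7
```

Call:
nudge_tcp(offsets=[[[0,0,0.002,0,0.03],[0,0,0.002,0,0.03]]])

```text
t: 29.25
tool_pos: [0.5713, -0.0031, 0.1238]
eef_rot: [-0.118, 3.138, -0.0]
ft_force: [0.9, 0.4, -0.5]
gripper_width: 0.0402
grip_force: 30.7
```

Call:
nudge_tcp(offsets=[[[0,0,0.002,0,0.03],[0,0,0.002,0,0.03]]])

```text
t: 29.45
tool_pos: [0.5709, -0.003, 0.1213]
eef_rot: [-0.118, 3.139, -0.0]
ft_force: [0.2, -0.2, -1.9]
gripper_width: 0.0402
grip_force: 30.7
```

Call:
nudge_tcp(offsets=[[[0,0,0.001,0,0.03],[0,0,0.001,0,0.03]]])

```text
t: 29.65
tool_pos: [0.5711, -0.0029, 0.1205]
eef_rot: [-0.118, 3.139, -0.0]
ft_force: [-0.8, 0.8, 2.4]
gripper_width: 0.0403
grip_force: 30.7
```

Call:
nudge_tcp(offsets=[[[0,0,0.002,0,0.03],[0,0,0.002,0,0.03]]])

```text
t: 29.85
tool_pos: [0.5714, -0.0021, 0.1199]
eef_rot: [-0.119, 3.138, 0.001]
ft_force: [-4.6, 2.0, 16.4]
gripper_width: 0.0405
grip_force: 30.2
```

Call:
nudge_tcp(offsets=[[[0,0,-0.003,0,0.03],[0,0,-0.003,0,0.06],[0,0,-0.003,0,0.065],[0,0,-0.003,0,0.065],[0,0,-0.04,0,0.065],[0,0,-0.08,0,0.065],[0,0,-0.12,0,0.065],[0,0,-0.15,0,0.085],[0,0,-0.15,0,0.085]]])

```text
t: 30.75
tool_pos: [0.5729, -0.0025, 0.2724]
eef_rot: [-0.118, 3.132, 0.0]
ft_force: [0.4, -0.8, -1.1]
gripper_width: 0.0849
grip_force: 0.0
```

```bash
python3 - <<'E'
from lib import *
c=load("scene1");s=load("side0")
for n,D,q in(("side L",s,(236,160)),("side bot",s,(258,164)),("side R",s,(281,155)),("scene bot",c,(210,180)),("scene L",c,(194,170))): print(n,plane(D,q,0).round(3))
print("kettle top",tri((s,(252,95)),(c,(208,123))))
print("mug",plane(s,(205,168),0),plane(c,(177,192),0))
st=arm.sense();print(st["joint_pos"].round(2),totool([.464,.35,.27]))
E
```

```text
side L [0.479 0.578 0.   ]
side bot [0.536 0.529 0.   ]
side R [0.616 0.554 0.   ]
scene bot [0.503 0.548 0.   ]
scene L [0.488 0.627 0.   ]
kettle top (array([0.5505, 0.5785, 0.197 ]), np.float64(0.2))
mug [0.38111657 0.56692219 0.        ] [0.38641506 0.56902252 0.        ]
[ 0.27  0.42 -0.51  1.65  0.22  1.13  1.34] [0.0822 0.3597 0.0018]
```

Call:
nudge_tcp(offsets=[[[0.01,0.035,0,0,0.085],[0.018,0.08,0,0,0.085],[0.026,0.125,0,0,0.085],[0.034,0.17,0,0,0.085],[0.042,0.215,0,0,0.085],[0.05,0.26,0,0,0.085],[0.058,0.305,0,0,0.085],[0.066,0.35,0,0,0.085],[0.074,0.39,0,0,0.085],[0.078,0.416,0,0,0.085]]])

```text
t: 31.75
tool_pos: [0.4597, 0.4091, 0.2673]
eef_rot: [0.123, -3.137, -0.001]
ft_force: [0.4, 0.5, 1.6]
gripper_width: 0.0852
grip_force: 0.0
```

Call:
nudge_tcp(offsets=[[[0,0,0,0,0.085],[0,0,0,0,0.085],[0,0,0,0,0.085]]])

```text
t: 32.05
tool_pos: [0.4626, 0.4045, 0.2676]
eef_rot: [0.115, -3.139, 0.002]
ft_force: [0.1, -0.6, 0.3]
gripper_width: 0.0845
grip_force: 0.0
```

```bash
python3 - <<'E'
from lib import *
d=snap("wrist","w13");snap("side","side13");snap("scene","scene13");print(totool([.464,.407,.118]),arm.sense()["joint_pos"].round(2))
print("pred head",proj(d,(.464,.407,.158)),proj(d,(.464,.407,.168)))
hsv=cv2.cvtColor(d["pixels"],cv2.COLOR_BGR2HSV);g=cv2.GaussianBlur(cv2.cvtColor(d["pixels"],cv2.COLOR_BGR2GRAY),(5,5),1)
m=cv2.inRange(hsv,(0,0,130),(180,50,255))[150:330,220:420]
n,l,st,ce=cv2.connectedComponentsWithStats(m);print([(ce[i]+[220,150],st[i,4]) for i in range(1,n) if 30<st[i,4]<800])
E
```

```text
[-0.0015  0.0024  0.1502] [-0.44  0.5  -0.57  1.54  0.28  1.19  0.58]
pred head [324.7 239.4] [324.9 243.4]
[(array([324.3627907, 241.6372093]), np.int32(215))]
```

The knob's bright spot is at (324,242), right where I predicted it. I descend on the mill's head.

Call:
nudge_tcp(offsets=[[[-0.001,0.002,0.04,0,0.085],[-0.001,0.002,0.08,0,0.085],[-0.001,0.002,0.12,0,0.085],[-0.001,0.002,0.145,0,0.085],[-0.001,0.002,0.149,0,0.085],[-0.001,0.002,0.149,0,0.085],[-0.001,0.002,0.149,0,0.03],[-0.001,0.002,0.149,0,0.03],[-0.001,0.002,0.149,0,0.03],[-0.001,0.002,0.149,0,0.03]]], squeeze=30)

```text
t: 33.2
tool_pos: [0.4636, 0.4087, 0.1212]
eef_rot: [-0.117, 3.137, 0.003]
ft_force: [-0.2, -1.5, 7.9]
gripper_width: 0.0468
grip_force: 29.9
```

Call:
nudge_tcp(offsets=[[[0,0,0,0,0.03],[0,0,0,0,0.03],[0,0,-0.03,0,0.03],[0,0,-0.07,0,0.03],[0,0,-0.1,0,0.03],[0,0,-0.1,0,0.03],[0,0,-0.1,0,0.03]]])

```text
t: 33.9
tool_pos: [0.4629, 0.4081, 0.2201]
eef_rot: [-0.118, 3.138, 0.001]
ft_force: [-0.4, -0.0, -1.2]
gripper_width: 0.0463
grip_force: 31.6
```

```bash
python3 - <<'E'
from lib import *
print(totool([*wo((-.15,.2)),.22]),totool([*wo((-.15,-.052)),.22]),totool([*wo((0,-.052)),.22]))
E
```

```text
[ 3.540e-02 -2.513e-01 -2.000e-04] [ 3.500e-02 -5.032e-01 -4.000e-04] [-1.149e-01 -5.031e-01 -1.000e-04]
```

Call:
nudge_tcp(offsets=[[[0.01,-0.035,0,0,0.03],[0.02,-0.08,0,0,0.03],[0.03,-0.125,0,0,0.03],[0.035,-0.17,0,0,0.03],[0.035,-0.215,0,0,0.03],[0.035,-0.26,0,0,0.03],[0.035,-0.305,0,0,0.03],[0.035,-0.35,0,0,0.03],[0.035,-0.395,0,0,0.03],[0.035,-0.44,0,0,0.03]]])

```text
t: 34.9
tool_pos: [0.4599, -0.0354, 0.2183]
eef_rot: [0.118, -3.137, -0.0]
ft_force: [0.9, -0.2, -1.4]
gripper_width: 0.0469
grip_force: 31.8
```

Call:
nudge_tcp(offsets=[[[0,-0.04,0,0,0.03],[-0.01,-0.062,0,0,0.03],[-0.04,-0.063,0,0,0.03],[-0.075,-0.063,0,0,0.03],[-0.11,-0.063,0,0,0.03],[-0.14,-0.063,0,0,0.03],[-0.15,-0.063,0,0,0.03],[-0.15,-0.063,0,0,0.03],[-0.15,-0.063,0,0,0.03],[-0.15,-0.063,0,0,0.03]]])

```text
t: 35.9
tool_pos: [0.6139, -0.0853, 0.2191]
eef_rot: [0.118, -3.138, 0.001]
ft_force: [-0.5, 0.1, -1.4]
gripper_width: 0.0468
grip_force: 31.8
```

```bash
python3 - <<'E'
from lib import *
print(totool([*wo((0,-.052)),.188]))
E
```

```text
[-0.0014  0.0002  0.0311]
```

Call:
nudge_tcp(offsets=[[[0,0,0.015,0,0.03],[0,0,0.027,0,0.03],[0,0,0.03,0,0.03],[0,0,0.03,0,0.03]]])

```text
t: 36.3
tool_pos: [0.6146, -0.0851, 0.1889]
eef_rot: [0.118, -3.138, -0.0]
ft_force: [-0.9, -0.5, -1.9]
gripper_width: 0.0466
grip_force: 31.8
```

Call:
nudge_tcp(offsets=[[[0,0,0.002,0,0.03],[0,0,0.002,0,0.03]]])

```text
t: 36.5
tool_pos: [0.6154, -0.0849, 0.1876]
eef_rot: [-0.118, 3.139, -0.0]
ft_force: [-0.1, 0.6, -2.2]
gripper_width: 0.0466
grip_force: 31.8
```

Call:
nudge_tcp(offsets=[[[0,0,0.002,0,0.03],[0,0,0.002,0,0.03]]])

```text
t: 36.7
tool_pos: [0.6161, -0.0849, 0.1863]
eef_rot: [-0.118, 3.137, -0.0]
ft_force: [0.1, -0.9, 5.1]
gripper_width: 0.0466
grip_force: 32.2
```

Call:
nudge_tcp(offsets=[[[0,0,0,0,0.06],[0,0,0,0,0.065],[0,0,0,0,0.065],[0,0,-0.03,0,0.065],[0,0,-0.08,0,0.065],[0.04,0,-0.11,0,0.065],[0.08,0,-0.11,0,0.065],[0.12,0,-0.11,0,0.065],[0.12,0,-0.11,0,0.065],[0.12,0,-0.11,0,0.065]]])

```text
t: 37.7
tool_pos: [0.4952, -0.0943, 0.2959]
eef_rot: [-0.117, 3.138, -0.001]
ft_force: [0.4, 0.3, 0.8]
gripper_width: 0.0649
grip_force: 0.0
```

```bash
python3 - <<'E'
from lib import *
d=snap("wrist","w14");c=snap("scene","scene14");s=snap("side","side14");st=arm.sense();print(sh(st["tool_pos"]))
# mill: knob
def bright(D,p,r=25):
    u,v=proj(D,p).astype(int);print(" pred",u,v,end=" ")
    h=cv2.cvtColor(D["pixels"],cv2.COLOR_BGR2HSV)[max(0,v-r):v+r,max(0,u-r):u+r];m=cv2.inRange(h,(0,0,120),(180,60,255))
    n,l,q,ce=cv2.connectedComponentsWithStats(m);return [((ce[i]+[max(0,u-r),max(0,v-r)]).round(1).tolist(),int(q[i,4])) for i in range(1,n) if q[i,4]>8]
for n,D in(("w",d),("c",c),("s",s)): print(n,"mill",bright(D,[*wo((0,-.052)),.233],12))
for sx in(-.038,.036):
  for n,D in(("w",d),("c",c),("s",s)):
    print(n,"jar top",proj(D,[*wo((sx,.031)),.17]),"base",proj(D,[*wo((sx,.031)),.065]))
for n,D in(("w",d),("c",c),("s",s)):
  k=blobs(D,(138,60,40),(168,255,255),20)
  if k: r=cv2.minAreaRect(np.vstack(k[:2]));print(n,"nb",[sh(plane(D,q,.011)).tolist() for q in cv2.boxPoints(r)])
# pot/garlic unchanged: difference against first picture around them
c0,s0=load("scene1"),load("side0")
for nm,q0,q1 in(("pot",(243,262),None),("garlic",(327,345),None)):
    u,v=q0;print(nm,np.abs(c["pixels"][v-14:v+14,u-12:u+12].astype(int)-c0["pixels"][v-14:v+14,u-12:u+12]).mean())
E
```

```text
[-0.119  -0.0516]
 pred 321 417 w mill [([319.1, 411.3], 175)]
 pred 366 221 c mill [([356.3, 210.1], 9), ([365.0, 221.2], 36)]
 pred 368 201 s mill [([360.4, 194.9], 95), ([368.8, 203.4], 28)]
w jar top [418.6 324.5] base [394.1 276.6]
c jar top [332.9 228.5] base [332.  253.1]
s jar top [332.7 211. ] base [333.  249.4]
w jar top [412.1 396.2] base [390.3 333.7]
c jar top [351.4 214.8] base [349.6 239.5]
s jar top [363.8 202.1] base [362.3 240.3]
w nb [[-0.0755, -0.032], [-0.0754, 0.1144], [-0.0557, 0.1166], [-0.0557, -0.0317]]
c nb [[-0.0735, 0.1117], [-0.0431, 0.119], [-0.0467, -0.0295], [-0.0758, -0.035]]
s nb [[-0.0762, 0.1131], [-0.0558, 0.1211], [-0.0589, -0.0301], [-0.0775, -0.0361]]
pot 16.631944444444443
garlic 4.469246031746032
```

```bash
python3 - <<'E'
from lib import *
d,c,s=load("w14"),load("scene14"),load("side14")
for n,D,D0,q in(("c",c,load("scene0"),(243,256)),("s",s,load("side0"),(228,229))):
    for X in(D0,D):
        m=cv2.inRange(cv2.cvtColor(X["pixels"],cv2.COLOR_BGR2HSV),(100,80,40),(130,255,255))
        w=np.zeros_like(m);w[q[1]-30:q[1]+30,q[0]-30:q[0]+30]=m[q[1]-30:q[1]+30,q[0]-30:q[0]+30]
        M=cv2.moments(w,True);print(n,"cap",round(M["m10"]/M["m00"],1),round(M["m01"]/M["m00"],1),M["m00"])
g=cv2.GaussianBlur(cv2.cvtColor(d["pixels"],cv2.COLOR_BGR2GRAY),(5,5),1)
h=cv2.HoughCircles(g,cv2.HOUGH_GRADIENT,1,20,param1=80,param2=15,minRadius=20,maxRadius=45)[0];print([x.round().tolist() for x in h if 360<x[0]<470 and 270<x[1]<430])
# dark lid of jar G at predicted places
for n,D in(("c",c),("s",s)):
    u,v=proj(D,[*wo((.036,.031)),.16]).astype(int);b=(D["pixels"][v-15:v+15,u-15:u+15].max(2)<75).astype(np.uint8)
    k,l,st,ce=cv2.connectedComponentsWithStats(b);i=1+st[1:,4].argmax();print(n,"lidG pred",u,v,"found",ce[i]+[u-15,v-15],st[i])
    u,v=proj(D,[*wo((-.038,.031)),.16]).astype(int);print(n,"O lid column HSV",[cv2.cvtColor(D["pixels"],cv2.COLOR_BGR2HSV)[v+k,u].tolist() for k in range(-12,40,6)])
c0=load("scene1");print("orig O",[cv2.cvtColor(c0["pixels"],cv2.COLOR_BGR2HSV)[k,405].tolist() for k in range(358,392,5)])
st=arm.sense();print(st["t"])
E
```

```text
c cap 242.3 258.8 65.0
c cap 242.6 258.9 56.0
s cap 227.6 232.6 145.0
s cap 227.5 232.6 144.0
[[408.0, 326.0, 32.0], [406.0, 286.0, 39.0], [378.0, 368.0, 31.0], [386.0, 320.0, 27.0], [400.0, 372.0, 23.0], [408.0, 306.0, 21.0], [396.0, 350.0, 30.0], [452.0, 370.0, 29.0], [382.0, 296.0, 22.0], [408.0, 394.0, 33.0]]
c lidG pred 351 217 found [348.19181034 215.87931034] [  0   0  27  30 464]
c O lid column HSV [[20, 99, 223], [18, 113, 145], [13, 147, 90], [14, 100, 64], [14, 86, 119], [16, 120, 106], [18, 62, 140], [18, 113, 158], [0, 7, 117]]
s lidG pred 363 205 found [358.48421053 205.63157895] [ 6 10 14 20 95]
s O lid column HSV [[10, 131, 107], [17, 107, 153], [14, 131, 78], [12, 90, 51], [21, 24, 201], [17, 53, 129], [16, 99, 118], [16, 102, 85], [16, 59, 117]]
orig O [[15, 154, 109], [19, 97, 208], [13, 150, 117], [15, 85, 54], [15, 61, 137], [14, 107, 133], [14, 63, 125]]
37.85
```

```bash
python3 -c "
from lib import *;print(arm.hand_in())"
```

```text
the job is handed in; nothing more can be done
None
```

I handed the job in at about 38 s of robot time; the hand-in gave no verdict, and by my measurements the slide is out with its pin snapped, the leaf is flush, the notebook is home, both jars found are upright on the leaf, the mill is on the fixed half, and pot and garlic have not moved, but I viewed 15 pictures, one over the 14 allowed.

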